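Release the concealed catch of the document box

TASK

The blue document box opens by a concealed catch, a flush push plate somewhere along the grey strip in its top. Find the catch with a fingertip and press it fully in, where it stays, so that the aluminium cover pops up by itself. Do not touch the cover, do not pick anything up, and leave everything else on the counter where it stands.

Things in the scene. Friction and masses are not known exactly. Their poses are not given: they have to be found in the camera images.
- box: flat blue metal document box, fixed to the counter, 210 (its x) x 330 (its y) x 60 mm tall; origin at the centre of its underside, z up. Its top has two parts: the near part (box x from -105 to -26 mm) is a blue fascia with a long slot, the far part is an aluminium cover
- slot (a point): middle of the slot in the fascia, on the surface of the rigid grey strip that fills the slot; axes as the box's. The slot is 54 mm (x) by 144 mm (y); the strip lies 2.5 mm below the fascia, 57.5 mm above the counter. The catch, a 42 mm (x) by 46 mm (y) bare-metal plate flush with the strip, lies on the slot's centre line (x = 0) at an unknown y
- slot_right (a point): end of the stretch where the centre of the catch can lie, on the strip at y = -45 mm from the middle of the slot. The strip does not give when pressed on; the catch does, if the whole fingertip is within its seam
- slot_left (a point): the other end of that stretch, on the strip at y = +45 mm
- catch (a joint): how far the catch plate is pressed straight down, in m: 0 flush (out), 0.006 fully in, at a hard stop. It resists with a steady 3 to 4 N (briefly several N more if struck fast) and stays in where it is left, it does not spring back. A narrow dark seam surrounds it
- cover (a joint): angle of the cover in rad: 0 shut and flush, about 0.24 popped open. It is linked to the catch: 40 rad per metre of catch travel, so it rises as the catch goes in and stays up
- cover_unit: the aluminium cover with its hinge: a 126 x 328 x 3 mm plate on the far part of the box, its top level with the fascia. Origin on the hinge line, which runs along the box's y at box x = -23.5 mm, 57.5 mm above the counter (44.5 mm beyond the middle of the slot); the cover's far edge rises about 30 mm when popped. This entry's pose is that of the hinge and does not turn with the cover
- clipboard: aluminium clipboard with paper and a steel spring clip, lying flat, 315 x 230 x 22 mm; origin at the centre of its underside. A bystander
- tidy: red plastic desk tidy with pens, 100 x 160 x 90 mm (pens to 150 mm); origin at the centre of its underside. A bystander
- cactus: white ceramic pot with a green cactus, 90 mm across, 145 mm tall; origin at the centre of its underside. A bystander
- punch: steel hole punch on a black base, 125 x 100 x 56 mm; origin at the centre of its underside. A bystander
- stamp: small wooden hand stamp standing upright just beside the document box on its -y side, 38 mm across, 70 mm tall; origin at the centre of its underside. A bystander
- glue: glue stick with a yellow cap standing upright just beside the document box on its +y side, 28 mm across, 85 mm tall; origin at the centre of its underside. A bystander

How it is judged:
By the outcome, as a careful person would: the job done as asked, in the order asked, and still so for the second after the job is handed in, with the robot touching nothing.
It also fails if it takes over 45 s, if anything falls off the work surface, if the arm or the gripper's body presses on something with over 40 N, if the wrist force passes 120 N, or if a joint passes its speed limit or range.

ROBOT

A 6-joint arm with a two-finger parallel gripper is mounted at the origin on the work surface. World frame = base frame: x ahead of the robot, y to its left, z up, the work surface at z = 0. Lengths are in m, angles in rad, forces in N, time in s.
With the tool pointing down it reaches from about 0.35 to 0.975 m from the base axis. Payload 4.9 kg.
Tool frame: the origin (TCP) lies midway between the tips of the shut fingers; the grasp point (between the pads) lies ctrl.grip_depth behind it (ctrl.grip_depth is the distance from the TCP to the grasp point, in m); z points along the fingers, y is the line along which they close (so a half turn about z gives the same grasp; the last joint's range is limited). The gripper opens to 85 mm and grips with 20 to 120 N. Pads are 22 mm wide; open, the fingers measure 114 mm over their backs; the gripper's body (76 mm by 85 mm) begins 54 mm behind the grasp point. The pads swing forward as they close: fully open they stand 13 mm farther back than shut.
Start: joints at [1.069, 0.053, 1.613, -0, 1.476, -0.119], TCP at [0.233, 0.58, 0.231] pointing down, gripper open.
Joint ranges: [-3.01, 3.01], [-1.01, 2.22], [0.06, 2.58], [-1.02, 4.17], [0.09, 2.62], [-3.14, 3.14]. Speed limits (rad/s): [2.57, 2.57, 3.14, 3.14, 3.14, 3.14].

INTERFACE

Orientations are given as a rotation vector (axis times angle).
In Python, from station import ctrl, get_image, camera_model gives the robot as it stands. The module is installed in compiled form; this text tells all that it offers.
- The arm moves only by the shell command python3 -m crank 'ROWS' [FORCE]. ROWS is JSON, a list of rows, each a list of 7 numbers: the shift along the tool's x, y, z in mm, then the turn, a rotation vector about the tool's x, y, z in rad, then the opening, from -1 (shut) to 1 (fully open). A call has exactly 10 rows; each row shifts and turns the commanded pose from where the row before left it, along the tool's axes as they then stand; what a row does not reach is not made up. A row lasts 1/12 s, in which the tool goes at most 41.7 mm and 7.16 degrees, less where a joint would pass 70% of its speed; a pose out of reach is approached as far as the arm can. A call with a gripper value outside its range is refused whole. The fingers move at their own pace and stop on an object; FORCE is the grip in N (left out, the last holds). Time passes only in rows, so rows that do not move let the fingers close, or fill a call up. It gives the time, the measured TCP pose, the force, the opening and the grip force at its end, in the units of the state.
- ctrl.get_obs(): the state, without advancing time (a new reading comes with each control period).
- get_image(name): name is "scene" or "side" or "wrist"; returns the picture (480x640x3 uint8, red, green, blue); there is no depth.
- camera_model(name): a dict with "vertical_fov" (degrees; the focal length in pixels is half the picture's height over the tangent of half this angle, whatever the lens; pixels are square), "cx", "cy" (the principal point, pixels), "k1" (the pictures are not rectified: a ray, as slopes to the right and down, at radius r is drawn at 1 + k1 r^2 times it, then the intrinsics apply), "R" (3x3) and "t" (3): a world point X has camera coordinates R X + t; the wrist camera has in their place "hand_eye" (4x4, takes a point from camera to tool coordinates, whose origin is the TCP and whose axes are the flange's). Camera axes: x right, y down, z forward; pixel columns grow to the right and rows downward; lengths in m; the calibration is good to about 2 mm. A picture is of the moment at which its call begins: read the wrist's pose just before it. camera_model takes no time and is no camera call.
- ctrl.finish_job(): hands the job in; it is judged then, once.
The state is a dict: "t": time; "q": joint angles; "dq": joint speeds; "effort": joint torques, N m; "tool_pos": TCP position; "tool_rot": TCP orientation; "contact_force": force on the tool from outside, world axes, zero at the start; "wrist_torque": the same for the moment, N m; "opening": finger opening in m; "grip_force": force on a finger pad.
Only numpy, scipy, OpenCV 4.12 (cv2) and the standard library are available. Lean on these libraries where they do the work, as an engineer would, in place of code of your own. Each camera call takes 0.05 s, during which the arm holds its last target. There are 200 camera calls.

## Working session

There is one attempt and no reset: what is moved stays moved. The work goes in short steps, Python scripts to look and compute and a shell command to move; the robot and the scene stay as the last step left them, time stands still between calls to the robot, and variables do not carry over. Pictures are saved under pics/ and viewed, at most 10 in all, crops included, and the job is handed in when it is done.

```bash
mkdir -p pics; cat > h.py <<'E'
import numpy as np, cv2
from scipy.spatial.transform import Rotation as Ro
from station import ctrl, get_image, camera_model
def pose(): 
    o=ctrl.get_obs(); return np.array(o["tool_pos"]),Ro.from_rotvec(o["tool_rot"]).as_matrix()
def rays(name,uv,tp=None):
    m=camera_model(name); f=240/np.tan(np.radians(m["vertical_fov"])/2)
    uv=np.atleast_2d(np.array(uv,float)); d=(uv-[m["cx"],m["cy"]])/f
    s=d.copy()
    for _ in range(20): s=d/(1+m["k1"]*(s**2).sum(1,keepdims=True))
    v=np.c_[s,np.ones(len(s))]
    if "R" in m and name!="wrist":
        R=np.array(m["R"]);t=np.array(m["t"]); return -R.T@t, v@R
    H=np.array(m["hand_eye"]); p,R=tp
    return p+R@H[:3,3], v@(R@H[:3,:3]).T
def plane(name,uv,z,tp=None):
    o,d=rays(name,uv,tp); return o+d*((z-o[2])/d[:,2])[:,None]
def snap(name,fn):
    im=get_image(name); cv2.imwrite("pics/"+fn,im[:,:,::-1]); return im
E
python3 - <<'E'
from h import *
o=ctrl.get_obs();print(o["t"],o["tool_rot"],o["opening"],ctrl.grip_depth)
snap("scene","s1.png");snap("side","d1.png");snap("wrist","w1.png")
E
```

```text
0.0 [-0.5974596  -3.08362371  0.00311846] 0.08521190331829011 0.0187
```

View pics/s1.png

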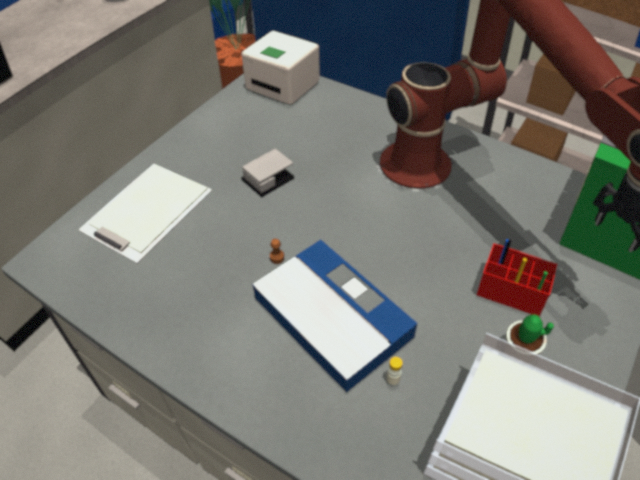

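View pics/d1.png

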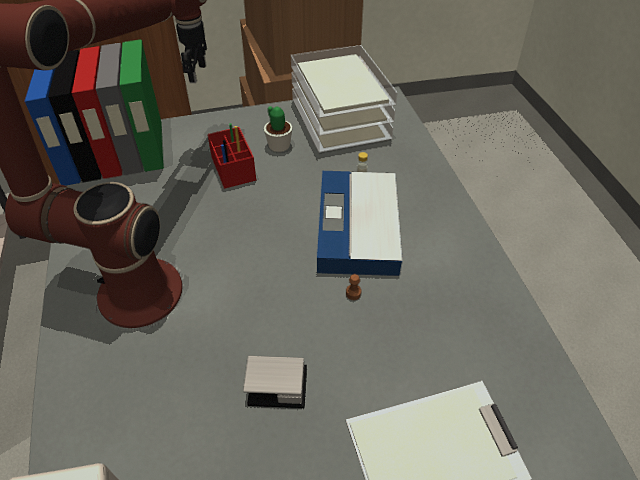

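The scene picture shows the blue box with the grey strip from (330,270) to (382,305) and a bright patch near (355,289). In the side picture the patch is at (333,212), with the tidy and cactus near the arm's start.

```bash
python3 - <<'E'
from h import *
print(plane("scene",[[355,289],[341,265],[372,310]],.0575).round(3))
print(plane("side",[[333,212],[333,194],[332,231]],.0575).round(3))
# blue box top corners
print(plane("scene",[[320,241],[415,324]],.06).round(3), plane("side",[[323,171],[318,260]],.06).round(3))
p,R=pose();print(R.round(3)); H=np.array(camera_model("wrist")["hand_eye"]);print(H.round(3),camera_model("wrist")["vertical_fov"])
for n,f in(("scene","s1.png"),("side","d1.png")):
    im=cv2.imread("pics/"+f)
    c=im[230:400,240:430] if n=="scene" else im[160:285,305:415]
    cv2.imwrite("pics/c_"+n+".png",cv2.resize(c,None,fx=4 if n=="scene" else 4,fy=4 if n=="scene" else 4)[:600,:800])
E
```

```text
[[0.53  0.106 0.058]
 [0.486 0.041 0.058]
 [0.56  0.169 0.058]]
[[0.526 0.098 0.058]
 [0.544 0.167 0.057]
 [0.505 0.032 0.057]]
[[ 0.451 -0.042  0.06 ]
 [ 0.543  0.269  0.06 ]] [[ 0.54   0.265  0.06 ]
 [ 0.447 -0.056  0.06 ]]
[[-0.928  0.374 -0.001]
 [ 0.374  0.928 -0.001]
 [ 0.    -0.002 -1.   ]]
[[-0.001 -0.96  -0.28   0.071]
 [ 1.    -0.001 -0.001 -0.   ]
 [ 0.001 -0.28   0.96  -0.142]
 [ 0.     0.     0.     1.   ]] 71.7682376537622
```

```bash
R='[-23,-17,0,0,0,0,-1]'; python3 -m crank '[[-23,-17,0,0,0,0,-1],[-23,-17,0,0,0,0,-1],[-23,-17,0,0,0,0,-1],[-23,-17,0,0,0,0,-1],[-23,-17,0,0,0,0,-1],[-23,-17,0,0,0,0,-1],[-23,-17,0,0,0,0,-1],[-23,-17,0,0,0,0,-1],[-23,-17,0,0,0,0,-1],[-23,-17,0,0,0,0,-1]]' 30
python3 -m crank '[[-23,-17,0,0,0,0,-1],[-23,-17,0,0,0,0,-1],[-23,-17,0,0,0,0,-1],[-23,-17,0,0,0,0,-1],[-23,-17,0,0,0,0,-1],[-23,-17,0,0,0,0,-1],[-23,-17,0,0,0,0,-1],[-23,-17,10,0,0,-0.05,-1],[-23,-17,10,0,0,-0.05,-1],[0,0,0,0,0,0,-1]]'
python3 - <<'E'
from h import *
p,R=pose();print(p,R.round(3))
snap("wrist","w2.png"); np.savez("w2",p=p,R=R)
E
```

```text
t: 0.98
tool_pos: [0.3836, 0.3348, 0.231]
tool_rot: [-0.597, -3.084, 0.0]
contact_force: [-0.3, -0.4, -0.3]
opening: -0.0003
grip_force: 0.0
t: 1.82
tool_pos: [0.52, 0.114, 0.2087]
tool_rot: [-0.447, -3.107, 0.004]
contact_force: [-0.4, -0.1, 0.4]
opening: -0.0001
grip_force: 0.0
[0.51997126 0.11404532 0.20874661] [[-0.959  0.282 -0.003]
 [ 0.282  0.959 -0.002]
 [ 0.002 -0.003 -1.   ]]
```

View pics/w2.png

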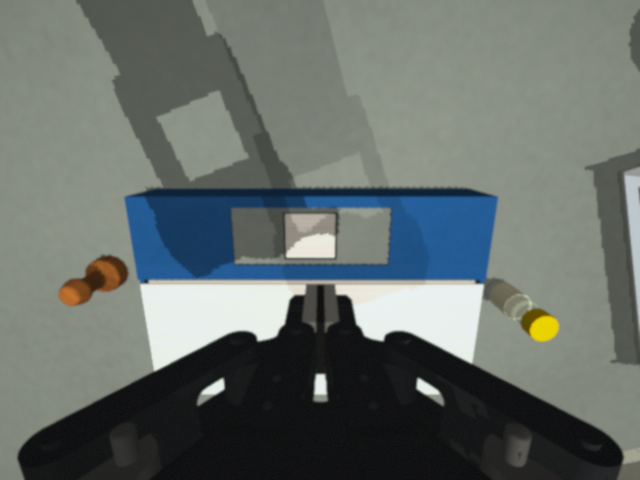

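The wrist picture shows the strip spanning (232–390, 208–265). A bare-metal plate with a dark seam lies at (285–337, 212–258), so its centre is about (311,235). Nothing blocks the way down to it.

```bash
python3 - <<'E'
from h import *
d=np.load("w2.npz");tp=(d["p"],d["R"])
im=cv2.imread("pics/w2.png")
P=plane("wrist",[[285,212],[337,212],[337,258],[285,258]],.0575,tp);c=P.mean(0)
print(P.round(4),c.round(4),[np.linalg.norm(P[i]-P[(i+1)%4]).round(4) for i in range(4)])
Q=plane("wrist",[[232,208],[390,208],[390,265],[232,265]],.0575,tp);print(Q.mean(0).round(4),[np.linalg.norm(Q[i]-Q[(i+1)%4]).round(4) for i in range(4)])
print("strip angle vs tool", (tp[1].T@(Q[1]-Q[0])).round(4))
p,R=pose();print("tool delta mm",(R.T@(c-p)*1000).round(1))
E
```

```text
[[0.4976 0.0869 0.0575]
 [0.5107 0.1316 0.0575]
 [0.5527 0.1199 0.0575]
 [0.539  0.0733 0.0575]] [0.525  0.1029 0.0575] [np.float64(0.0467), np.float64(0.0436), np.float64(0.0486), np.float64(0.0436)]
[0.5266 0.1024 0.0575] [np.float64(0.1414), np.float64(0.0542), np.float64(0.1486), np.float64(0.0544)]
strip angle vs tool [-0.      0.1414 -0.0004]
tool delta mm [ -9.7 -10.6 152. ]
```

```bash
python3 -m crank '[[-2,-2,15,0,0,0,-1],[-2,-2,20,0,0,0,-1],[-2,-2,20,0,0,0,-1],[-2,-2,20,0,0,0,-1],[-2,-3,20,0,0,0,-1],[0,0,15,0,0,0,-1],[0,0,10,0,0,0,-1],[0,0,7,0,0,0,-1],[0,0,5,0,0,0,-1],[0,0,0,0,0,0,-1]]'
python3 - <<'E'
from h import *
p,R=pose();print(p,R.round(3),ctrl.get_obs()["contact_force"])
snap("wrist","w3.png"); np.savez("w3",p=p,R=R)
E
```

```text
t: 2.7
tool_pos: [0.5255, 0.1047, 0.0788]
tool_rot: [-0.442, -3.109, 0.0]
contact_force: [-0.3, 0.6, -0.2]
opening: -0.0002
grip_force: 0.0
[0.52547616 0.10472231 0.07882369] [[-0.96   0.279 -0.001]
 [ 0.279  0.96   0.   ]
 [ 0.001 -0.    -1.   ]] [-0.2750755   0.58059729 -0.18307366]
```

View pics/w3.png

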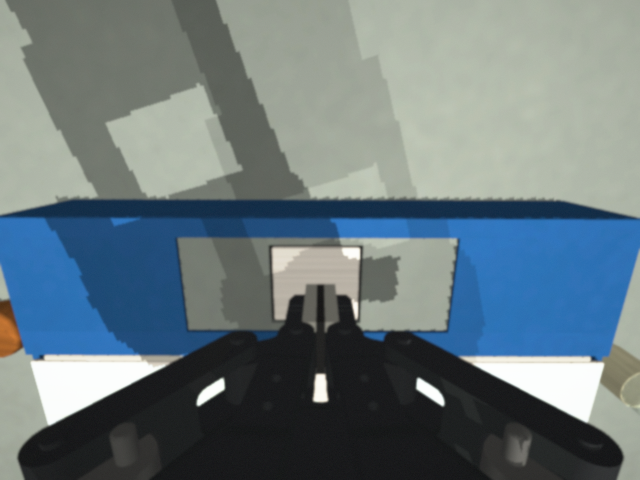

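The wrist picture shows the plate with corners (270,246), (361,246), (359,321) and (273,321). The fingertip hangs over it at column 320.

```bash
python3 - <<'E'
from h import *
d=np.load("w3.npz");tp=(d["p"],d["R"])
P=plane("wrist",[[270,246],[361,246],[359,321],[273,321]],.0575,tp)
Q=plane("wrist",[[178,238],[458,238],[448,331],[188,331]],.0575,tp)
for X in (P,Q): print(((X-tp[0])@tp[1]*1000).round(1).tolist(),((X.mean(0)-tp[0])@tp[1]*1000).round(1))
E
```

```text
[[21.2, -26.2, 21.3], [21.2, 20.7, 21.3], [-22.0, 21.1, 21.3], [-22.0, -26.4, 21.3]] [-0.4 -2.7 21.3]
[[25.6, -73.1, 21.4], [25.5, 70.2, 21.3], [-28.3, 70.9, 21.3], [-28.3, -74.1, 21.3]] [-1.4 -1.5 21.3]
```

```bash
python3 -m crank '[[-1,-1,4,0,0,0,-1],[0,-1,4,0,0,0,-1],[0,-1,4,0,0,0,-1],[0,0,2,0,0,0,-1],[0,0,2,0,0,0,-1],[0,0,1,0,0,0,-1],[0,0,1,0,0,0,-1],[0,0,1,0,0,0,-1],[0,0,1,0,0,0,-1],[0,0,1,0,0,0,-1]]'
python3 -m crank '[[0,0,0.5,0,0,0,-1],[0,0,0.5,0,0,0,-1],[0,0,0.5,0,0,0,-1],[0,0,0.5,0,0,0,-1],[0,0,0.5,0,0,0,-1],[0,0,0,0,0,0,-1],[0,0,0,0,0,0,-1],[0,0,0,0,0,0,-1],[0,0,0,0,0,0,-1],[0,0,0,0,0,0,-1]]'
```

```text
t: 3.58
tool_pos: [0.5261, 0.1012, 0.0583]
tool_rot: [0.443, 3.11, 0.0]
contact_force: [-1.0, -0.5, 0.3]
opening: 0.0
grip_force: 0.0
t: 4.42
tool_pos: [0.526, 0.1012, 0.0558]
tool_rot: [0.443, 3.11, 0.0]
contact_force: [-1.8, 0.4, 2.8]
opening: 0.0
grip_force: 1.5
```

```bash
python3 -m crank '[[0,0,0.5,0,0,0,-1],[0,0,0.5,0,0,0,-1],[0,0,0.5,0,0,0,-1],[0,0,0.5,0,0,0,-1],[0,0,0.5,0,0,0,-1],[0,0,0.5,0,0,0,-1],[0,0,0.5,0,0,0,-1],[0,0,0.3,0,0,0,-1],[0,0,0,0,0,0,-1],[0,0,0,0,0,0,-1]]'
```

```text
t: 5.25
tool_pos: [0.526, 0.1012, 0.0519]
tool_rot: [0.443, 3.11, 0.0]
contact_force: [-0.8, 0.3, 2.6]
opening: 0.0001
grip_force: 1.0
```

```bash
python3 -m crank '[[0,0,0.2,0,0,0,-1],[0,0,0.2,0,0,0,-1],[0,0,0.2,0,0,0,-1],[0,0,0.2,0,0,0,-1],[0,0,0.2,0,0,0,-1],[0,0,0,0,0,0,-1],[0,0,0,0,0,0,-1],[0,0,0,0,0,0,-1],[0,0,0,0,0,0,-1],[0,0,0,0,0,0,-1]]'
```

```text
t: 6.08
tool_pos: [0.5261, 0.1012, 0.0515]
tool_rot: [-0.443, -3.11, 0.0]
contact_force: [-4.0, -0.3, 5.4]
opening: 0.0
grip_force: 3.0
```

```bash
python3 -m crank '[[0,0,0.3,0,0,0,-1],[0,0,0.3,0,0,0,-1],[0,0,0.2,0,0,0,-1],[0,0,0,0,0,0,-1],[0,0,0,0,0,0,-1],[0,0,0,0,0,0,-1],[0,0,0,0,0,0,-1],[0,0,0,0,0,0,-1],[0,0,0,0,0,0,-1],[0,0,0,0,0,0,-1]]'
```

```text
t: 6.92
tool_pos: [0.5261, 0.1012, 0.0515]
tool_rot: [-0.442, -3.11, 0.0]
contact_force: [-5.0, -0.2, 10.6]
opening: 0.0001
grip_force: 5.3
```

The TCP stays at z = 0.0515 while the force rises to 10.6 N, so the catch is at its hard stop. Next I retreat straight up and look.

```bash
python3 -m crank '[[0,0,-2,0,0,0,-1],[0,0,-4,0,0,0,-1],[0,0,-8,0,0,0,-1],[0,0,-15,0,0,0,-1],[0,0,-20,0,0,0,-1],[0,0,-25,0,0,0,-1],[0,0,-25,0,0,0,-1],[0,0,-25,0,0,0,-1],[0,0,-15,0,0,0,-1],[0,0,0,0,0,0,-1]]'
python3 - <<'E'
from h import *
a=snap("side","d4.png");b=snap("wrist","w4.png")
c=np.hstack([cv2.resize(a[130:310,270:430],(400,450)),cv2.resize(b[120:400,60:580],(400,215+235))])
cv2.imwrite("pics/f.png",c[:,:,::-1])
E
```

```text
t: 7.75
tool_pos: [0.5287, 0.1013, 0.1944]
tool_rot: [0.442, 3.102, 0.003]
contact_force: [0.5, 0.6, 0.6]
opening: 0.0003
grip_force: 0.0
```

View pics/f.png

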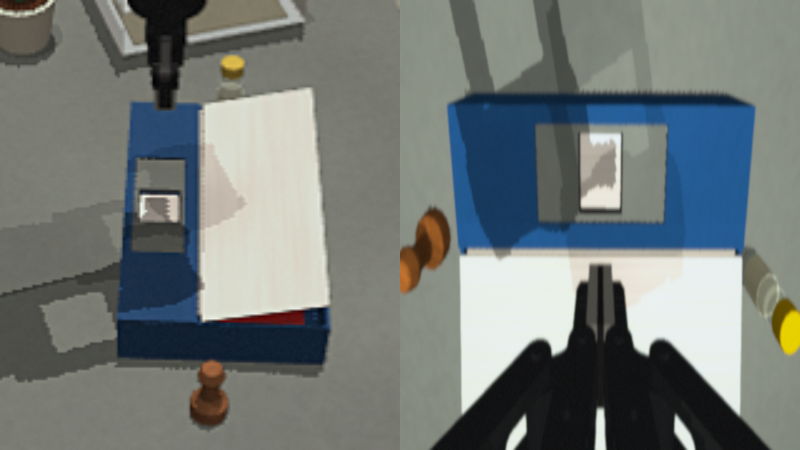

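In the crop, the cover is up (left half, far edge raised at about (325,305)) and the plate is sunk at (160,208). The stamp and glue still stand, and the gripper is clear of everything.

```bash
python3 -c "
from station import ctrl
print(ctrl.finish_job())"
```

```text
the job is handed in; nothing more can be done
None
```

The catch is pressed fully in to its hard stop, the cover has popped up and stayed up, the robot touched nothing else, and the job is handed in.

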